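# Unlatch the test unit and take out the tested ring

### The arm

A 7-joint arm with a two-finger parallel gripper is mounted at the origin on the work surface. World frame = base frame: x ahead of the robot, y to its left, z up, the work surface at z = 0. Lengths are in m, angles in degrees, forces in N, time in s.
With the tool pointing down it reaches from about 0.35 to 0.775 m from the base axis. Payload 3.1 kg.
Tool frame: the origin (TCP) lies on the centre line of the jaws, within the pads' length; the fingertips stand 17 mm ahead of it and the grasp point (between the pads) lies 2 mm behind it (robot.tip_reach is the distance from the TCP to the fingertips, in m); z points along the fingers, y is the direction in which the jaws open and shut (so a half turn about z gives the same grasp; the last joint's range is limited). The gripper opens to 85 mm and grips with 20 to 120 N. Pads are 22 mm wide; open, the fingers measure 114 mm over their backs; the gripper's body (76 mm by 85 mm) begins 54 mm behind the grasp point. The pads swing forward as they close: fully open they stand 13 mm farther back than shut.
Start: joints at [62.871, 17.813, 0.802, 86.603, -0.252, 75.585, -1.558], TCP at [0.23, -0.5, 0.248] pointing down, gripper open.
Joint ranges: [-154.91, 154.91], [-16.99, 109.72], [-72.82, 74.43], [7.12, 147.25], [-82.49, 262.49], [11.32, 116.49], [-174.64, 174.64]. Speed limits (degrees/s): [159.86, 159.86, 180, 180, 180, 180, 180].

### API

Orientations are given as [roll, pitch, yaw] about the fixed x, y, z axes, in that order (R = Rz(yaw) Ry(pitch) Rx(roll)).
In Python, from station import robot, fingers, vision, workorder, recognise gives the robot as it stands. Calls block until the motion is done:
- robot.move_to(position, orientation): joint-space move of the TCP to a pose.
- robot.line_to(position, orientation=None, velocity=0.15, f_stop=None): straight line of the TCP; orientation=None keeps the orientation; velocity is the mean speed in m/s. With f_stop (N) it stops when the force on the tool has changed by that much, and returns True; else False.
- robot.move_j(angles): joint-space move.
- fingers.gripper_to(opening, force=None): opening from 0.0 (shut) to 1.0 (fully open); force is the grip in N (None keeps the last); returns when the fingers have stopped.
- robot.pause(seconds).
- robot.inverse_kinematics(position, orientation): joint angles nearest the present ones, or None.
- vision.grab_frame(name): name is "side" or "top" or "wrist"; returns the picture (480x640x3 uint8, red, green, blue); there is no depth.
- vision.calibration(name): a dict with "mtx" (3x3 intrinsics, pixels), "extrinsics" (4x4, takes a point from world to camera coordinates); the wrist camera has in their place "T_tool_cam" (4x4, takes a point from camera to tool coordinates, whose origin is the TCP and whose axes are the flange's). Camera axes: x right, y up, looking along -z (the intrinsics and any distortion apply to the point x, -y, -z); pixel columns grow to the right and rows downward; lengths in m; the calibration is good to about 2 mm. A picture is of the moment at which its call begins: read the wrist's pose just before it. calibration takes no time and is no camera call.
A pose or a line that the arm cannot do raises robot.PlanningError and nothing moves.
- workorder.close_job(): hands the job in, once; it reports no verdict.
Trained networks look in the newest picture that a camera, given by its name, has taken for a name from the list of things; names that differ only in an ending like _2 or _b are one class to them, and where a whole thing is asked for, a point or a joint stands for the part that bears it (a point fixed in the world has none). Each returns a list of dicts, best first, with "p" (0 to 1); they miss things now and then, are a little off and sometimes report something else, mostly with a low value. They report only what shows in the picture. A call takes as long as a camera call. They do not tell look-alikes from the thing itself.
- recognise(label, camera): "rect" ([centre column, centre row, width, height] in pixels, round what is visible of it).
Readings, each from a call of its own:
- robot.current_time_s(): time.
- robot.current_joint_positions(): joint angles.
- robot.current_dq(): joint speeds.
- robot.current_joint_torque(): joint torques, N m.
- robot.current_tool_pos(): TCP position.
- robot.current_eef_rot(): TCP orientation.
- robot.current_contact_force(): force on the tool from outside, world axes, zero at the start.
- robot.current_torque(): the same for the moment, N m.
- robot.current_finger_gap(): opening from 0.0 (shut) to 1.0 (fully open).
Only numpy, scipy, OpenCV 4.12 (cv2) and the standard library are available. Lean on these libraries where they do the work, as an engineer would, in place of code of your own. Each camera call takes 0.05 s, during which the arm holds its last target.

### The job

Turn the quarter-turn latch knob on the grey test unit to release its lid and swing the lid all the way open so that it stays open. Then take the steel ring (the part with the hole) out of the chamber, set it down flat in the empty tray without dropping it, and let go. Leave the solid reference disc in the chamber, the parts in the other tray and the loose things on the bench where they are.

Things in the scene. Friction and masses are not known exactly. Their poses are not given: they have to be found in the camera images.
- unit: Grey sheet-metal test unit, a rectangular case 240 mm along its x, 200 mm along its y and 115 mm high, fixed to the bench; origin at the centre of its underside, z up. Under the lid is one open chamber 232 x 192 mm whose flat floor lies 55 mm above the bench (60 mm below the rim, walls 4 mm). The lid's hinge runs along the case's +y side; the latch is near the -y side. Inside the -y wall, in the middle, a small steel keeper sticks 12 mm into the chamber just below the rim.
- latch (a joint): Angle of the quarter-turn cam latch knob on the lid, rad. 0 = latched (bar along the case's x), 1.57 = fully released, at its stop (bar along the case's y). It grows as the knob turns clockwise seen from above the lid, and starts between 0 and 0.25. The cam holds the lid shut below about 1.1 rad and is fully clear above 1.3. It turns with light friction (0.06 N m) and stays where it is left.
- latch_grip (a point): Grip point of the black latch knob, on its turning axis, 27 mm above the lid's outer face (16 mm below the knob's top). The knob is an upright bar 50 mm long (point x), 14 mm thick (point y) and 43 mm high over the lid (point z, the lid's outward normal), with a round foot 38 mm across and 5 mm high. It is 170 mm from the hinge line and 35 mm in from the lid's free edge, midway along the case's x. It is also the pull by which the lid is lifted.
- lid (a joint): Opening angle of the lid, rad: 0 = shut, 1.75 = fully open at its stop, leaning back past upright. The hinge is stiff: the lid stays at any angle where it is left; lifting it by the knob takes about 5 to 8 N.
- lid_hinge (a point): Point on the lid's hinge axis, midway along it, at the lid's underside 115.5 mm above the bench. Its x is the hinge axis (the case's x). With the lid shut its z is up and the lid reaches 205 mm towards its -y; opening lifts the -y edge up and over towards the case's +y. The lid is an aluminium plate 240 x 205 x 6 mm, about 0.3 kg. Site axes turn with the lid.
- ring_center (a point): Centre (half-way up, on its axis) of the plain steel ring standing flat on the chamber floor under the lid: 56 mm outside, 36 mm hole, 30 mm high, about 0.33 kg, z along its axis. It is in the +x half or the -x half of the chamber, about 50 mm from the middle, the solid disc in the other half; from the outside it is hidden until the lid is open.
- tray_in (a point): Centre of the inner floor (4 mm above the bench) of the empty tray: shallow open grey plastic tray, 140 x 140 mm outside, 28 mm high, walls 4 mm, fixed to the bench; x and y along its sides, z up.
- tray_b: The other grey tray, same size (140 x 140 x 28 mm, origin at the centre of its underside), already holding another ring and a brass bush. The two trays may stand either way round. Not to be used.
- master: Solid steel reference disc, 42 mm in diameter, 30 mm high, in the chamber beside the ring, about 100 mm from it; origin at the centre of its underside. Stays there.
- ring_b: A second ring like the first (56 mm outside, 30 mm high), lying in the other tray; origin at the centre of its underside. Stays there.
- bush_b: Solid brass bush, 34 mm in diameter, 26 mm high, in the other tray; origin at the centre of its underside. Stays there.
- driver: Screwdriver with a black handle lying on the bench beside the hinge side of the case; origin under its middle. Stays there.
- marker: Black marker pen, 120 mm long, 14 mm thick, lying behind the case; origin under its middle. Stays there.
- spool: Copper-coloured spool, 80 mm in diameter, 50 mm high, standing behind the trays; origin at the centre of its underside. Stays there.
Not all that is in view belongs to the job. What is shaped like the part that bears tray_in but blue is not meant.

How it is judged:
By the outcome, as a careful person would: the job done as asked, in the order asked, and still so for the second after the job is handed in, with the robot touching nothing.
It also fails if it takes over 72 s, if anything falls off the work surface, if the arm or the gripper's body presses on something with over 40 N, if the wrist force passes 120 N, or if a joint passes its speed limit or range.

## Working session

There is one attempt and no reset: what is moved stays moved. The work goes in short steps, each a Python script; the robot and the scene stay as the last script left them, time stands still between calls to the robot, and variables do not carry over. Pictures are saved under pics/ and viewed, and the job is handed in when it is done.

```bash
mkdir -p pics; ls; python3 - <<'E'
from station import robot, fingers, vision, workorder, recognise
import cv2,numpy as np
for n in ["side","top","wrist"]:
    im=vision.grab_frame(n); cv2.imwrite(f"pics/{n}0.png",im[:,:,::-1])
    c=vision.calibration(n); print(n,{k:np.round(v,4).tolist() if not isinstance(v,str) else v for k,v in c.items()})
    for l in ["unit","latch","tray_in","tray_b","ring_b","spool","lid"]:
        try: print(l,[(np.round(d["rect"]).tolist(),round(d["p"],2)) for d in recognise(l,n)][:4])
        except Exception as e: print(l,e)
print(robot.current_time_s(),robot.tip_reach)
E
```

```text
pics
side {'mtx': [[613.0546, 0.0, 326.187], [0.0, 613.0546, 234.1082], [0.0, 0.0, 1.0]], 'extrinsics': [[-0.9984, -0.056, 0.0069, 0.513], [0.0429, -0.6749, 0.7366, -0.0596], [-0.0366, 0.7358, 0.6762, -1.4603], [0.0, 0.0, 0.0, 1.0]]}
unit [([225.0, 195.0, 32.0, 35.0], 0.66)]
latch [([331.0, 206.0, 23.0, 27.0], 0.89)]
tray_in [([442.0, 332.0, 80.0, 65.0], 0.97), ([359.0, 180.0, 54.0, 44.0], 0.8), ([435.0, 179.0, 52.0, 45.0], 0.57)]
tray_b [([281.0, 182.0, 65.0, 45.0], 0.56)]
ring_b [([291.0, 190.0, 21.0, 19.0], 0.51)]
spool [([226.0, 196.0, 33.0, 37.0], 0.64), ([359.0, 183.0, 56.0, 40.0], 0.48)]
lid [([330.0, 235.0, 115.0, 74.0], 0.63)]
top {'mtx': [[618.8463, 0.0, 318.6319], [0.0, 618.8463, 230.7553], [0.0, 0.0, 1.0]], 'extrinsics': [[-0.0166, -0.9998, -0.0082, 0.0598], [0.9842, -0.0177, 0.1759, -0.5339], [-0.1761, -0.0052, 0.9844, -1.2854], [0.0, 0.0, 0.0, 1.0]]}
unit [([169.0, 255.0, 10.0, 92.0], 0.69)]
latch [([343.0, 236.0, 18.0, 30.0], 0.53)]
tray_in [([484.0, 371.0, 72.0, 72.0], 0.78), ([464.0, 274.0, 69.0, 66.0], 0.76), ([235.0, 365.0, 70.0, 73.0], 0.59)]
tray_b [([450.0, 185.0, 70.0, 73.0], 0.56)]
ring_b [([434.0, 194.0, 27.0, 24.0], 0.79)]
spool [([416.0, 118.0, 37.0, 42.0], 0.92)]
lid [([310.0, 242.0, 102.0, 122.0], 0.94)]
wrist {'mtx': [[344.9508, 0.0, 324.1743], [0.0, 344.9508, 240.5557], [0.0, 0.0, 1.0]], 'T_tool_cam': [[0.0002, 0.9477, 0.3192, 0.0826], [1.0, -0.0004, 0.0006, 0.0008], [0.0007, 0.3192, -0.9477, -0.1264], [0.0, 0.0, 0.0, 1.0]]}
unit []
latch []
tray_in [([134.0, 108.0, 198.0, 212.0], 0.95)]
tray_b []
ring_b []
spool []
lid []
1.2 0.017
```

View pics/top0.png

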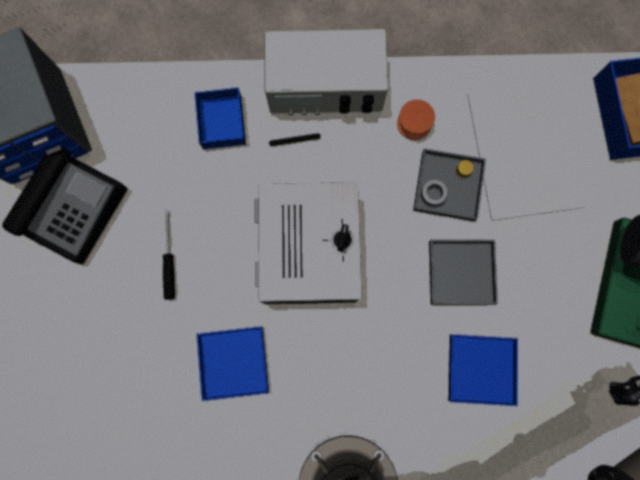

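View pics/side0.png

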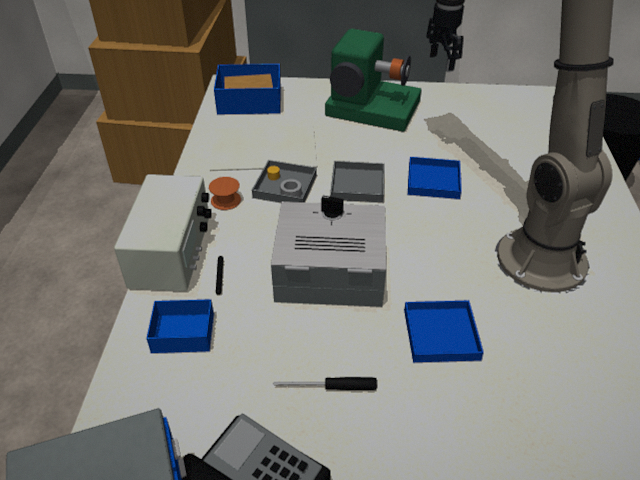

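View pics/wrist0.png

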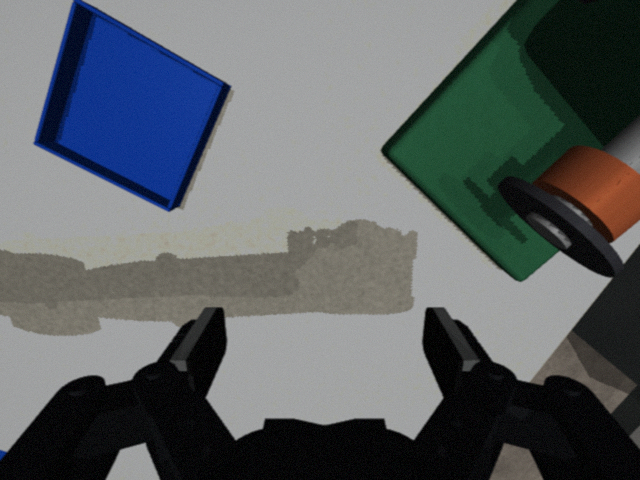

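```bash
cat > h.py <<'E'
from station import robot, fingers, vision, workorder, recognise
import cv2,numpy as np
from scipy.spatial.transform import Rotation as R
def cal(n):
    c=vision.calibration(n); K=np.array(c["mtx"])
    if n=="wrist":
        T=np.eye(4);T[:3,:3]=R.from_euler('xyz',robot.current_eef_rot(),degrees=True).as_matrix();T[:3,3]=robot.current_tool_pos()
        E=np.linalg.inv(T@np.array(c["T_tool_cam"]))
    else: E=np.array(c["extrinsics"])
    return K,E
def ray(n,px,KE=None):
    K,E=KE or cal(n); d=np.linalg.solve(K,[px[0],px[1],1.]); d=np.array([d[0],-d[1],-d[2]])
    Ci=np.linalg.inv(E); return Ci[:3,3],Ci[:3,:3]@d
def onz(n,px,z,KE=None):
    o,d=ray(n,px,KE); return o+d*(z-o[2])/d[2]
def proj(n,p,KE=None):
    K,E=KE or cal(n); q=E[:3,:3]@np.asarray(p)+E[:3,3]; u=K@[q[0],-q[1],-q[2]]; return u[:2]/u[2]
E
python3 - <<'E'
from h import *
im=cv2.imread("pics/top0.png")
cv2.imwrite("pics/crop1.png",cv2.resize(im[170:320,240:380],None,fx=4,fy=4,interpolation=cv2.INTER_CUBIC))
cv2.imwrite("pics/crop2.png",cv2.resize(im[140:320,400:510],None,fx=3.3,fy=3.3,interpolation=cv2.INTER_CUBIC))
E
```

```text
(no output)
```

View pics/crop1.png

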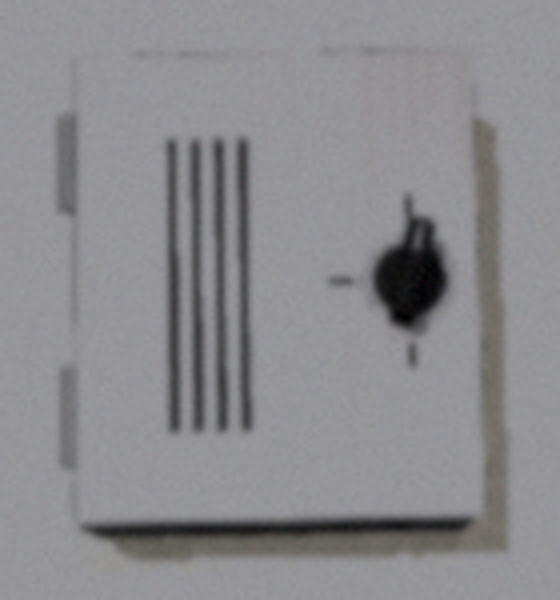

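View pics/crop2.png

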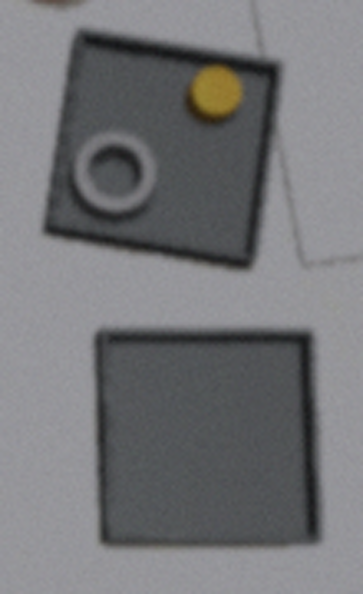

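```bash
python3 - <<'E'
from h import *
c=np.array([[75,58],[473,52],[476,520],[80,525]])/4+[240,170]
P=np.array([onz("top",p,.1215) for p in c]);print("lid\n",P.round(4),[np.linalg.norm(P[i]-P[i-1]).round(4) for i in range(4)])
for q in [(408,205),(412,355),(340,281),(411,280)]: print("mark",onz("top",np.array(q)/4+[240,170],.1215).round(4))
for q in [(425,220),(400,322)]: print("bar",onz("top",np.array(q)/4+[240,170],.1645).round(4))
c=np.array([[98,332],[312,333],[318,542],[102,543]])/3.3+[400,140]
T=np.array([onz("top",p,.028) for p in c]);print("tray\n",T.round(4),T.mean(0).round(4),[np.linalg.norm(T[i]-T[i-1]).round(4) for i in range(4)])
print("knob side", onz("side",(331,206),.143).round(4),onz("top",(343,236),.15).round(4))
E
```

```text
lid
 [[ 0.6208  0.172   0.1215]
 [ 0.6201 -0.0331  0.1215]
 [ 0.3801 -0.0279  0.1215]
 [ 0.381   0.1694  0.1215]] [np.float64(0.2397), np.float64(0.2051), np.float64(0.24), np.float64(0.1973)]
mark [0.5405 0.0022 0.1215]
mark [0.4635 0.002  0.1215]
mark [0.5019 0.0375 0.1215]
mark [0.5017 0.0016 0.1215]
bar [ 0.5245 -0.0045  0.1645]
bar [0.4741 0.0089 0.1645]
tray
 [[ 0.5122 -0.1907  0.028 ]
 [ 0.5091 -0.3315  0.028 ]
 [ 0.3721 -0.3263  0.028 ]
 [ 0.3739 -0.1867  0.028 ]] [ 0.4418 -0.2588  0.028 ] [np.float64(0.1384), np.float64(0.1408), np.float64(0.137), np.float64(0.1396)]
knob side [0.5036 0.0062 0.143 ] [0.5051 0.0019 0.15  ]
```

```bash
python3 - <<'E'
from h import *
t0=robot.current_time_s()
print(robot.current_eef_rot(),robot.current_tool_pos())
k=np.array([.5015,.0018,.1485]); h=np.array([.5015,.172,.1155])
for yaw in (-75,-60,-90,105,0,180,15,-165):
    s=robot.inverse_kinematics(k.tolist(),[180,0,yaw]); print(yaw,None if s is None else np.round(s,0))
for yaw in (0,180):
  for tilt in (0,-30):
    r=[]
    for a in range(0,101,10):
        Q=R.from_euler('x',-a-tilt,degrees=True); p=h+R.from_euler('x',-a,degrees=True).apply(k-h)
        o=(Q*R.from_euler('xyz',[180,0,yaw],degrees=True)).as_euler('xyz',degrees=True)
        s=robot.inverse_kinematics(p.tolist(),o.tolist()); r.append(None if s is None else np.round(s).astype(int).tolist())
    print(yaw,tilt);[print("  ",x) for x in r]
print(robot.current_time_s()-t0)
E
```

```text
[1.79998293e+02 4.72425401e-04 2.47420854e+01] [ 0.23020801 -0.49952621  0.24830061]
-75 [  12.   18.  -18.  102.    6.   61. -173.]
-60 [  13.   18.  -19.  102.    7.   61. -158.]
-90 [ -50.   28.   65.  104.  -28.   66. -156.]
105 [ 28.  21. -38. 102.  14.  62.  -0.]
0 [  19.   19.  -27.  102.   10.   61. -101.]
180 [ 30.  22. -40. 101.  16.  63.  74.]
15 [ 22.  20. -30. 102.  11.  62. -87.]
-165 [ 32.  22. -43. 101.  17.  63.  88.]
0 0
   [19, 19, -27, 102, 10, 61, -101]
   [22, 21, -40, 99, 24, 70, -117]
   [24, 27, -57, 95, 40, 84, -132]
   [-49, 22, 32, 94, 17, 77, -113]
   [12, 43, -72, 87, 60, 115, -151]
   [-58, 32, 32, 86, 27, 92, -122]
   [-61, 39, 32, 81, 31, 98, -123]
   [-63, 46, 32, 76, 34, 105, -124]
   [-59, 51, 22, 72, 43, 115, -128]
   [-70, 63, 43, 68, 36, 113, -118]
   [-73, 74, 53, 63, 34, 114, -111]
0 -30
   [28, 24, -15, 101, -25, 66, -63]
   [24, 19, -18, 100, -16, 66, -76]
   [22, 16, -24, 98, -4, 68, -90]
   [20, 16, -33, 95, 9, 72, -105]
   [22, 21, -50, 91, 25, 81, -122]
   [19, 30, -64, 86, 41, 96, -137]
   [-47, 22, 22, 84, 19, 89, -119]
   [-52, 29, 22
[... 184 characters left out ...]
 99, 25, 70, 63]
   [16, 23, -45, 96, 34, 80, 53]
   [10, 28, -50, 92, 43, 92, 43]
   [1, 32, -48, 88, 49, 103, 38]
   [-6, 38, -49, 83, 56, 115, 33]
   [-29, 37, -20, 80, 50, 114, 39]
   [-45, 42, 1, 76, 47, 115, 44]
   [-59, 51, 22, 72, 43, 115, 52]
   [-70, 63, 43, 68, 36, 113, 62]
   [-73, 74, 53, 63, 34, 114, 69]
180 -30
   [42, 27, -32, 100, -17, 64, 110]
   [39, 22, -37, 99, -8, 65, 98]
   [35, 19, -41, 97, 3, 68, 84]
   [28, 18, -44, 94, 13, 73, 72]
   [20, 20, -46, 91, 23, 81, 60]
   [12, 24, -51, 87, 34, 91, 48]
   [5, 32, -56, 82, 45, 104, 39]
   [-5, 38, -55, 77, 52, 115, 33]
   [-25, 38, -31, 72, 48, 116, 38]
   [-47, 42, 1, 67, 41, 115, 46]
   [-60, 52, 22, 62, 36, 116, 53]
0.0
```

```bash
python3 - <<'E'
from h import *
k=np.array([.5015,.0018,.1485]); h=np.array([.5015,.172,.1155])
for yaw in (166,150,120,90):
    s=robot.inverse_kinematics(k.tolist(),[180,0,yaw]); print(yaw,None if s is None else np.round(s,0))
for yaw in (90,-90):
  for tilt in (0,-30,-45):
    r=[]
    for a in range(0,101,10):
        Q=R.from_euler('x',-a-tilt,degrees=True); p=h+R.from_euler('x',-a,degrees=True).apply(k-h)
        o=(Q*R.from_euler('xyz',[180,0,yaw],degrees=True)).as_euler('xyz',degrees=True)
        s=robot.inverse_kinematics(p.tolist(),o.tolist()); r.append(None if s is None else np.round(s).astype(int).tolist())
    print(yaw,tilt);[print("  ",x) for x in r]
E
```

```text
166 [ 28.  21. -39. 102.  15.  62.  61.]
150 [ 29.  22. -40. 101.  15.  63.  44.]
120 [ 29.  21. -39. 102.  15.  62.  14.]
90 [ 27.  21. -37. 102.  14.  62. -15.]
90 0
   [27, 21, -37, 102, 14, 62, -15]
   [23, 21, -42, 99, 25, 70, -27]
   [19, 24, -50, 96, 36, 81, -39]
   [16, 32, -61, 92, 48, 96, -51]
   [11, 42, -70, 87, 59, 114, -60]
   [-5, 39, -51, 83, 57, 116, -58]
   [-25, 38, -27, 79, 53, 116, -53]
   [-45, 42, 1, 76, 47, 115, -46]
   [-59, 51, 22, 72, 43, 115, -38]
   [-70, 63, 43, 68, 36, 113, -28]
   [-73, 74, 53, 63, 34, 114, -21]
90 -30
   [43, 27, -34, 100, -16, 64, 19]
   [37, 21, -34, 99, -9, 65, 8]
   [31, 18, -36, 97, 0, 68, -4]
   [26, 17, -41, 94, 12, 73, -17]
   [21, 20, -48, 91, 24, 81, -31]
   [18, 28, -61, 86, 39, 94, -46]
   [11, 40, -73, 82, 53, 112, -58]
   [-7, 37, -51, 77, 50, 113, -55]
   [-25, 38, -31, 72, 48, 116, -52]
   [-47, 42, 1, 67, 41, 115, -44]
   [-60, 52, 22, 62, 36, 116, -37]
90 -45
   [49, 34, -34, 99, -26, 69, 30]
   [45, 27, -35, 99, -20, 68, 21]
   [40, 21, -36, 98, -14, 68, 11]
   [33, 17, -37, 96, -5, 70, -1]
   [27, 16, -41, 93, 6, 7
[... 817 characters left out ...]
, 134]
   [7, 34, -62, 82, 47, 106, 126]
   [-7, 37, -51, 77, 50, 113, 125]
   [-25, 38, -31, 72, 48, 116, 128]
   [-47, 42, 1, 67, 41, 115, 136]
   [-60, 52, 22, 62, 36, 116, 143]
-90 -45
   [22, 30, 3, 100, -43, 78, -135]
   [19, 23, 0, 100, -34, 74, -146]
   [15, 17, -4, 98, -25, 71, -159]
   [12, 14, -10, 96, -13, 71, -173]
   [41, 22, -62, 92, 15, 76, 158]
   [30, 23, -62, 89, 25, 83, 146]
   [18, 27, -62, 84, 35, 93, 135]
   [6, 33, -62, 79, 44, 104, 127]
   [-4, 40, -62, 74, 52, 116, 121]
   [-26, 38, -31, 69, 45, 115, 128]
   [-48, 43, 1, 64, 37, 114, 136]<sys>:0: UserWarning: Gimbal lock detected. Setting third angle to zero since it is not possible to uniquely determine all angles.
```

```bash
python3 - <<'E'
from h import *
robot.move_to([.5015,.0018,.29],[180,0,166])
fingers.gripper_to(0.5,force=40)
KE=cal("wrist"); im=vision.grab_frame("wrist"); cv2.imwrite("pics/w1.png",im[:,:,::-1])
print(robot.current_time_s(),robot.current_tool_pos())
for l in ["latch","lid"]:
    print(l,[(np.round(d["rect"]).tolist(),round(d["p"],2)) for d in recognise(l,"wrist")][:3])
np.savez("w1.npz",K=KE[0],E=KE[1])
for p in [[.5015,.0018,.1485],[.5015,.0018,.1645],[.62,-.033,.1215],[.38,-.03,.1215]]: print(proj("wrist",p,KE))
E
```

```text
3.8 [0.50148954 0.00180256 0.29000855]
latch [([328.0, 230.0, 42.0, 74.0], 0.88)]
lid [([389.0, 181.0, 287.0, 328.0], 0.56)]
[324.41379884 230.25079462]
[324.4327619  236.29219268]
[319.24311821 340.73669172]
[247.52937575  85.57551856]
```

View pics/w1.png

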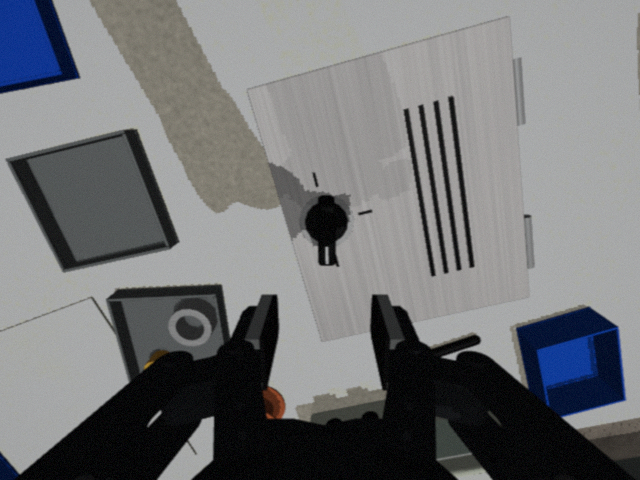

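```bash
python3 - <<'E'
from h import *
z=np.load("w1.npz");KE=(z["K"],z["E"])
P=np.array([onz("wrist",p,.1215,KE) for p in [(322,340),(248,88),(508,17),(528,297)]]);print(P.round(4))
v=P[0]-P[1];w=P[3]-P[2];u=P[3]-P[0]
print(np.degrees(np.arctan2(v[1],v[0])),np.degrees(np.arctan2(w[1],w[0])),np.degrees(np.arctan2(u[1],u[0]))-90,P.mean(0))
for p,zz in [((325,198),.1645),((328,264),.1645),((326,219),.1265)]: print(onz("wrist",p,zz,KE).round(4))
im=cv2.imread("pics/w1.png");cv2.imwrite("pics/w1c.png",cv2.resize(im[160:280,260:400],None,fx=5,fy=5,interpolation=cv2.INTER_CUBIC))
E
```

```text
[[ 0.6198 -0.0301  0.1215]
 [ 0.3818 -0.0302  0.1215]
 [ 0.3823  0.1716  0.1215]
 [ 0.6209  0.1722  0.1215]]
0.015418132658008506 0.14390351739508345 -0.3124478273759763 [0.50119637 0.07089653 0.1215    ]
[0.4727 0.0094 0.1645]
[ 0.5244 -0.001   0.1645]
[0.4984 0.004  0.1265]
```

View pics/w1c.png

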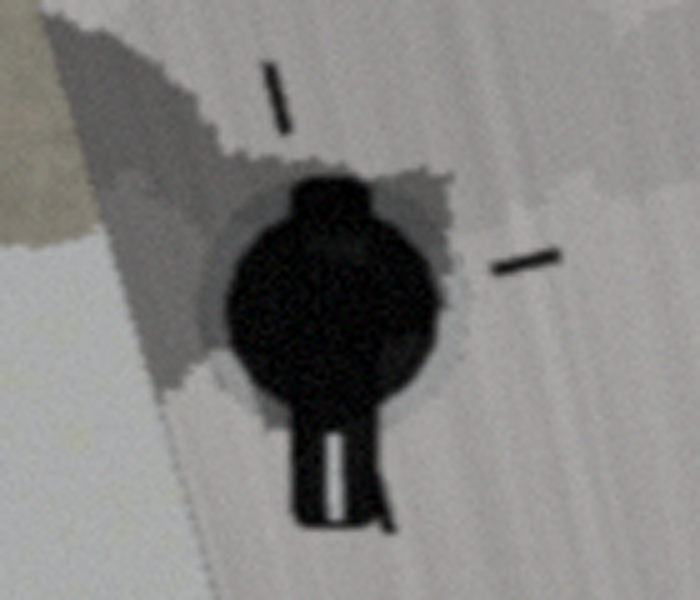

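```bash
python3 - <<'E'
from h import *
k=[.501,.003,.150]
print(robot.line_to(k,velocity=.12,f_stop=15))
fingers.gripper_to(0,force=40); print("gap",robot.current_finger_gap(),robot.current_tool_pos(),robot.current_contact_force())
for y in (140,115,91):
    robot.line_to(k,[180,0,y],velocity=.1); print(y,robot.current_eef_rot(),np.round(robot.current_contact_force(),1),np.round(robot.current_torque(),2))
im=vision.grab_frame("top"); cv2.imwrite("pics/top1.png",cv2.resize(im[120:340,220:420],None,fx=3,fy=2.7)[:,:,::-1])
print(robot.current_time_s(),robot.current_finger_gap())
E
```

```text
False
gap 0.15576279533614246 [0.50153317 0.0033182  0.15067624] [0.9563919  0.43962953 3.57741926]
140 [1.79964759e+02 5.45485855e-02 1.40084398e+02] [-1.6 -0.4  5.3] [ 0.03  0.22 -0.06]
115 [1.79972161e+02 2.86663572e-02 1.15069958e+02] [-1.4  0.1  6.5] [ 0.    0.28 -0.04]
91 [1.79992113e+02 1.49232101e-02 9.10711731e+01] [-2.2  0.7  5.5] [ 0.01  0.34 -0.08]
7.375 0.1541383693239718
```

View pics/top1.png

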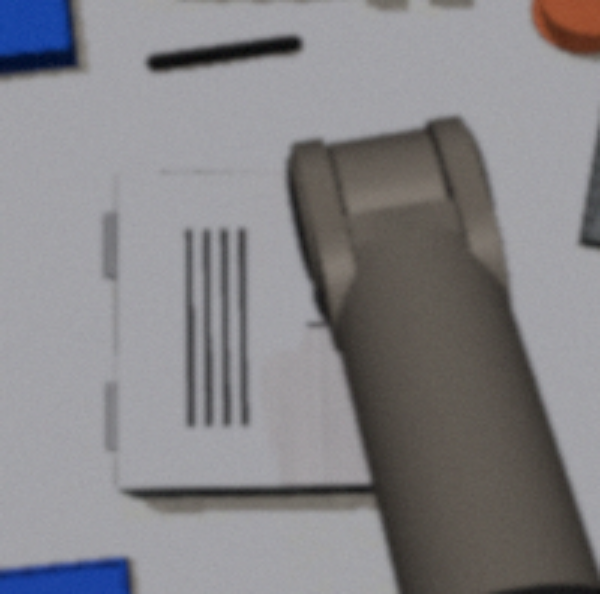

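```bash
python3 - <<'E'
from h import *
k=np.array([.501,.003,.150]); h=np.array([.501,.172,.1155])
for a in (4,8,16,24,32,40,48,56):
    Q=R.from_euler('x',-a,degrees=True); p=h+Q.apply(k-h)
    o=(Q*R.from_euler('xyz',[180,0,91],degrees=True)).as_euler('xyz',degrees=True)
    try: robot.line_to(p.tolist(),o.tolist(),velocity=.06 if a<10 else .09)
    except robot.PlanningError as e: print(a,e); break
    f=np.array(robot.current_contact_force()); print(a,np.round(f,1),np.round(robot.current_joint_positions(),0),round(robot.current_finger_gap(),3))
    if np.linalg.norm(f)>40: break
for n in("side","top"):
    im=vision.grab_frame(n); cv2.imwrite(f"pics/{n}2.png",im[:,:,::-1])
print(robot.current_time_s())
E
```

```text
4 [ 0.  -0.8  1.7] [ 13.  18. -23. 101.  12.  64. -13.] 0.159
8 [ 0.5 -0.8  0.6] [ 10.  18. -23. 100.  16.  66. -18.] 0.155
16 [ 0.6 -1.7  2.2] [  3.  18. -22.  98.  23.  73. -26.] 0.158
24 [-0.  -1.6  2. ] [ -4.  20. -22.  95.  29.  80. -33.] 0.159
32 [-0.1 -2.4  3.3] [-10.  22. -22.  92.  35.  87. -39.] 0.159
40 [-0.8 -3.   4.2] [-16.  26. -22.  88.  40.  95. -43.] 0.155
48 [-0.5 -1.6  6.3] [-22.  30. -21.  85.  44. 103. -47.] 0.156
56 [-0.8 -0.9  8.2] [-27.  35. -19.  81.  48. 110. -49.] 0.159
10.675
```

View pics/side2.png

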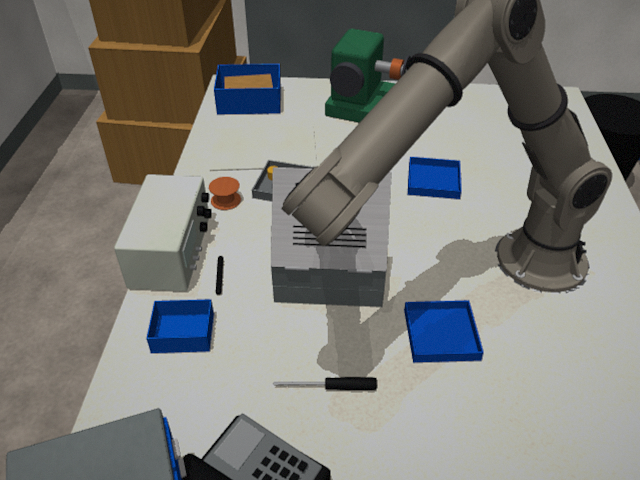

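```bash
python3 - <<'E'
from h import *
fingers.gripper_to(0.45)
p=np.array(robot.current_tool_pos()); n=np.array([0,.829,.559])
robot.line_to((p+.085*n).tolist(),velocity=.15)
D=[180,0,91]
robot.line_to([.501,.13,.44],D,velocity=.2)
fingers.gripper_to(0)
robot.line_to([.501,-.02,.42],D,velocity=.25)
robot.line_to([.501,-.02,.30],D,velocity=.25)
for n in("side","top"):
    im=vision.grab_frame(n); cv2.imwrite(f"pics/{n}3.png",im[:,:,::-1])
print(robot.current_time_s(),robot.current_joint_positions(),robot.current_contact_force())
E
```

```text
14.825 [ 4.15233522 10.85635077 -4.68681893 88.00254531  0.88316961 80.89618914
  0.49719149] [-0.30085858  0.0227542   0.2049197 ]
```

View pics/side3.png

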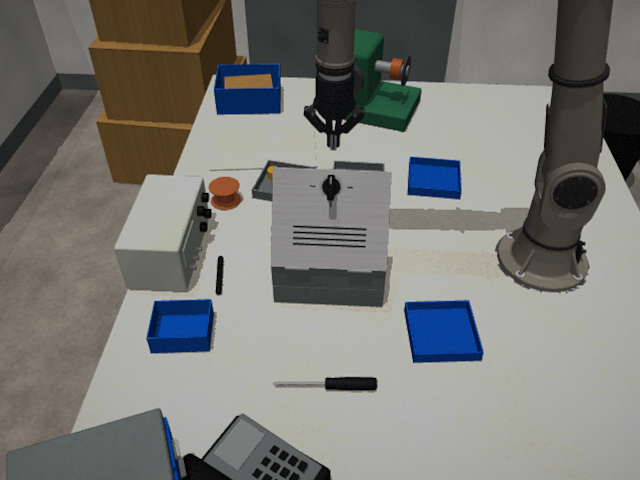

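View pics/top3.png

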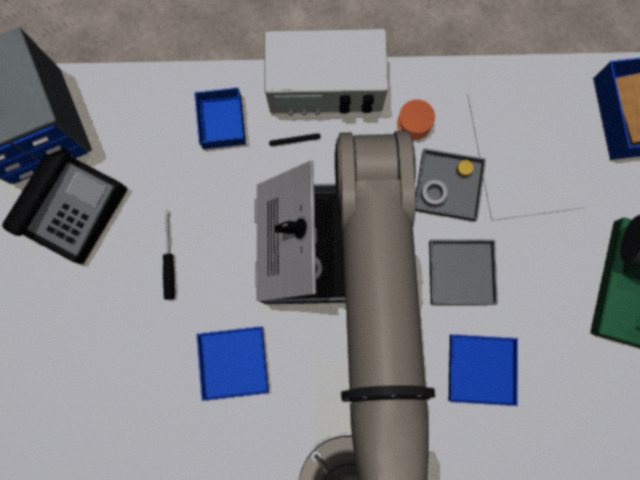

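```bash
python3 - <<'E'
from h import *
D=[180,0,91]
robot.line_to([.455,-.02,.285],D,velocity=.2)
print(robot.line_to([.455,.10,.285],D,velocity=.1,f_stop=25),robot.current_contact_force())
print(robot.line_to([.455,.21,.285],D,velocity=.07,f_stop=20),robot.current_contact_force(),robot.current_tool_pos())
for n in("side","top"):
    im=vision.grab_frame(n); cv2.imwrite(f"pics/{n}4.png",im[:,:,::-1])
print(robot.current_time_s())
E
```

```text
False [-4.7946335  -6.12662247 15.69107395]
True [ 0.39785321 -0.60914558  4.70045177] [0.45619093 0.11043013 0.2920823 ]
17.1917
```

View pics/side4.png

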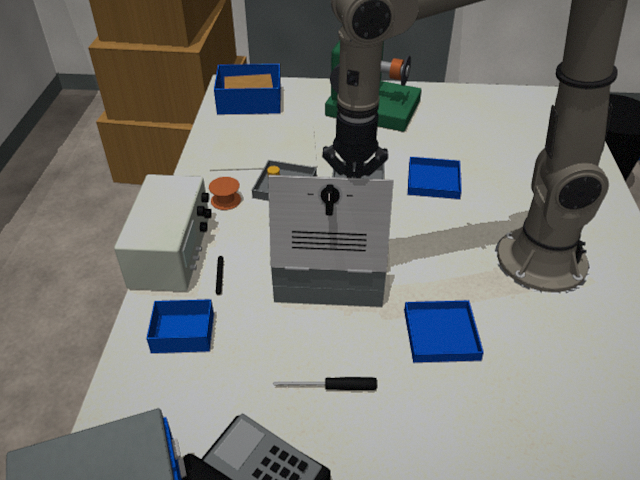

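```bash
python3 - <<'E'
from h import *
D=[180,0,91]
robot.line_to([.455,.09,.287],D,velocity=.1)
robot.line_to([.455,.09,.315],D,velocity=.1)
f0=np.array(robot.current_contact_force())
y=.09
for i in range(20):
    y+=.012
    if y>.215: break
    s=robot.line_to([.455,y,.315],D,velocity=.1,f_stop=25)
    f=np.array(robot.current_contact_force()); print(round(y,3),s,np.round(f,1),np.round(robot.current_tool_pos(),4))
    if s or abs(f[1])>22: break
for n in("side","top"):
    im=vision.grab_frame(n); cv2.imwrite(f"pics/{n}5.png",im[:,:,::-1])
print(robot.current_time_s())
E
```

```text
0.102 False [ 0.4 -0.3  0.2] [0.4544 0.1028 0.3143]
0.114 False [-1.  -0.1 -1.2] [0.4549 0.1141 0.3148]
0.126 False [-0.5 -0.2  0.3] [0.4549 0.1261 0.315 ]
0.138 False [ 0.9 -0.  -0.3] [0.4548 0.1382 0.3149]
0.15 False [-1.  -0.6  0.3] [0.4548 0.1504 0.3149]
0.162 False [-0.2  1.1  0.2] [0.4547 0.1624 0.3149]
0.174 False [-0.7 -0.1  0. ] [0.4548 0.1744 0.3149]
0.186 False [ 0.9 -0.4 -0.1] [0.4549 0.1864 0.315 ]
0.198 False [-0.9 -3.4 -1.6] [0.4554 0.1962 0.3148]
0.21 True [ 0.9 -2.4  1.3] [0.4554 0.1964 0.3144]
20.6667
```

View pics/side5.png

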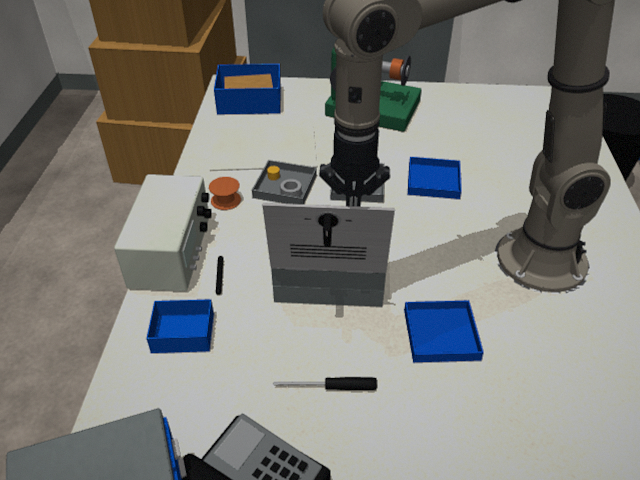

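```bash
python3 - <<'E'
from h import *
robot.line_to([.455,.10,.315],velocity=.2)
robot.line_to([.50,.06,.36],[180,0,180],velocity=.2)
fingers.gripper_to(1.0)
KE=cal("wrist"); im=vision.grab_frame("wrist"); cv2.imwrite("pics/w6.png",im[:,:,::-1]); np.savez("w6.npz",K=KE[0],E=KE[1])
for l in ["ring_center","master"]:
    print(l,[(np.round(d["rect"]).tolist(),round(d["p"],2)) for d in recognise(l,"wrist")][:3])
print(robot.current_time_s())
E
```

```text
ring_center [([336.0, 154.0, 48.0, 47.0], 0.67), ([577.0, 253.0, 127.0, 66.0], 0.43)]
master [([345.0, 239.0, 32.0, 37.0], 0.69)]
23.9417
```

View pics/w6.png

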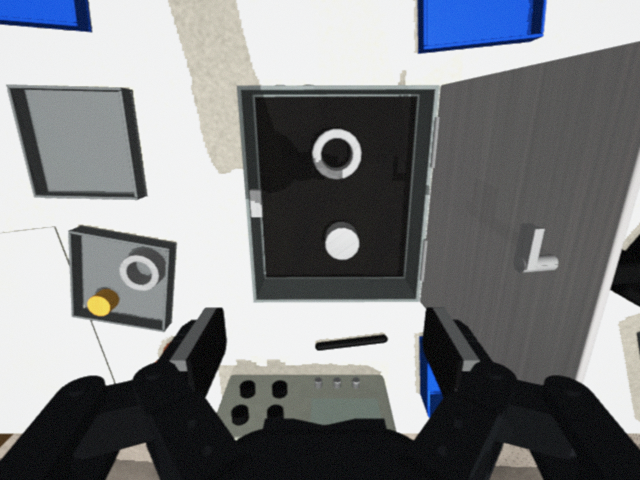

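```bash
python3 - <<'E'
from h import *
z=np.load("w6.npz");KE=(z["K"],z["E"])
im=cv2.imread("pics/w6.png"); g=cv2.cvtColor(im,cv2.COLOR_BGR2GRAY)
roi=g[110:200,290:385]; 
_,b=cv2.threshold(cv2.GaussianBlur(roi,(3,3),0),130,255,0)
cs,_=cv2.findContours(b,cv2.RETR_EXTERNAL,cv2.CHAIN_APPROX_NONE); c=max(cs,key=cv2.contourArea)
e=cv2.fitEllipse(cv2.convexHull(c)); print(e)
cc=np.array(e[0])+[290,110]
print("ring",onz("wrist",cc,.085,KE).round(4), np.linalg.norm(onz("wrist",cc+[e[1][0]/2,0],.085,KE)-onz("wrist",cc-[e[1][0]/2,0],.085,KE)))
print("disc",onz("wrist",(342,243),.085,KE).round(4))
T=np.array([onz("wrist",p,.028,KE) for p in [(9,86),(131,89),(146,197),(35,198)]]);print(T.round(4),T.mean(0))
cv2.imwrite("pics/w6c.png",cv2.resize(im[80:310,230:450],None,fx=2.6,fy=2.6,interpolation=cv2.INTER_CUBIC))
q=cv2.imread("pics/top4.png")
print("top ring",[ (d["rect"],d["p"]) for d in recognise("ring_center","top")])
E
```

```text
((46.89857864379883, 43.290061950683594), (47.74897766113281, 49.18732833862305), 158.67726135253906)
ring [0.4494 0.0741 0.085 ] 0.05401813004905312
disc [0.5567 0.0817 0.085 ]
[[ 0.3741 -0.3242  0.028 ]
 [ 0.3774 -0.1762  0.028 ]
 [ 0.5109 -0.1798  0.028 ]
 [ 0.5123 -0.3293  0.028 ]] [ 0.44367216 -0.25234867  0.028     ]
top ring [([307.8, 266.4, 25.6, 26.4], 0.58)]
```

View pics/w6c.png

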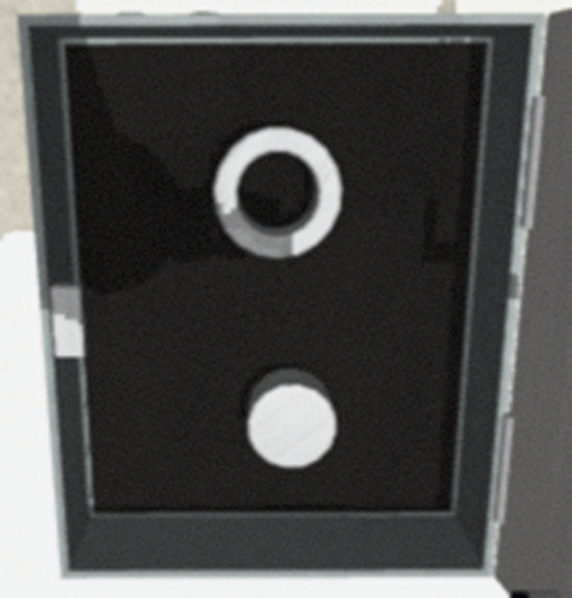

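```bash
python3 - <<'E'
from h import *
print("top",onz("top",(307.8,266.4),.083))
D=[180,0,180]
robot.line_to([.4494,.0741,.16],D,velocity=.2)
print(robot.line_to([.4494,.0741,.075],D,velocity=.08,f_stop=10),robot.current_tool_pos())
im=vision.grab_frame("wrist"); cv2.imwrite("pics/w7.png",im[:,:,::-1])
fingers.gripper_to(0,force=60)
print("gap mm",85*robot.current_finger_gap(),robot.current_tool_pos(),robot.current_contact_force(),robot.current_time_s())
E
```

```text
top [0.45383236 0.07403974 0.083     ]
False [0.44996312 0.07422028 0.07551014]
gap mm 54.12762582449645 [0.44987269 0.07403599 0.07584886] [-1.90673909 -0.90986661  6.14583071] 26.8333
```

View pics/w7.png

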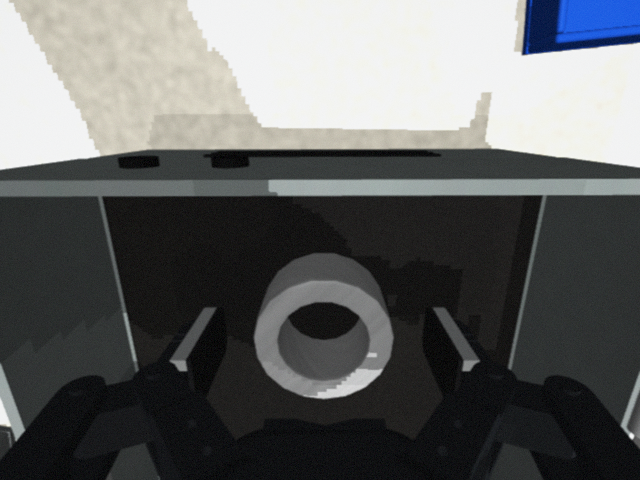

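```bash
python3 - <<'E'
from h import *
D=[180,0,180]
robot.line_to([.4494,.0741,.22],D,velocity=.12)
print("gap",85*robot.current_finger_gap(),np.round(robot.current_contact_force(),1))
robot.line_to([.4425,-.257,.20],D,velocity=.2)
robot.line_to([.4425,-.257,.06],D,velocity=.12)
robot.pause(.3)
KE=cal("wrist"); im=vision.grab_frame("wrist"); cv2.imwrite("pics/w8.png",im[:,:,::-1])
im=vision.grab_frame("side"); cv2.imwrite("pics/side8.png",im[:,:,::-1])
print("gap",85*robot.current_finger_gap(),np.round(robot.current_contact_force(),1),robot.current_tool_pos(),robot.current_time_s())
E
```

```text
gap 53.96959873553515 [ 0.5  0.6 -1.9]
gap 53.4113661957759 [-0.4 -0.2 -1.7] [ 0.44258188 -0.25703806  0.06018545] 31.7167
```

View pics/w8.png

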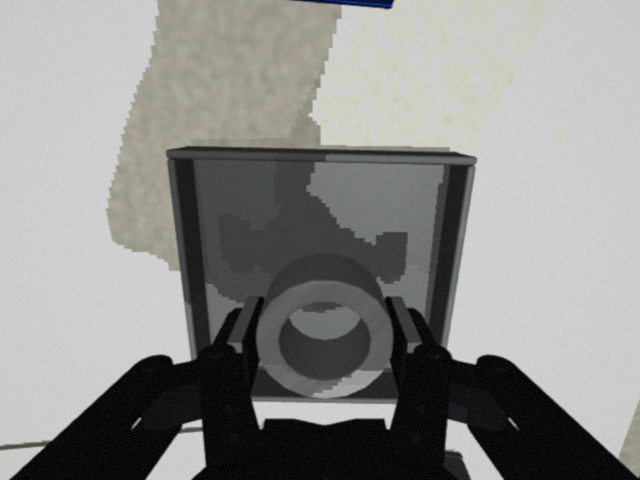

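View pics/side8.png

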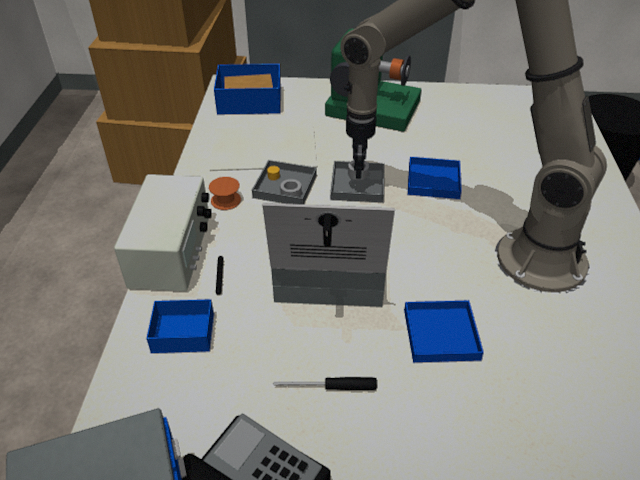

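```bash
python3 - <<'E'
from h import *
D=[180,0,180]
robot.line_to([.4425,-.257,.034],D,velocity=.06)
s=robot.line_to([.4425,-.257,.020],D,velocity=.015,f_stop=4)
print(s,robot.current_tool_pos(),np.round(robot.current_contact_force(),1))
if s or robot.current_tool_pos()[2]<.027:
    robot.pause(.2)
    fingers.gripper_to(0.72); robot.pause(.2)
    robot.line_to([.4425,-.257,.12],D,velocity=.1)
    robot.line_to([.40,-.257,.30],D,velocity=.2)
    for n in("wrist","side","top"):
        im=vision.grab_frame(n); cv2.imwrite(f"pics/{n}9.png",im[:,:,::-1])
print(robot.current_time_s())
E
```

```text
True [ 0.44247293 -0.25698349  0.02490197] [-0.5  0.4  4.3]
35.925
```

View pics/wrist9.png

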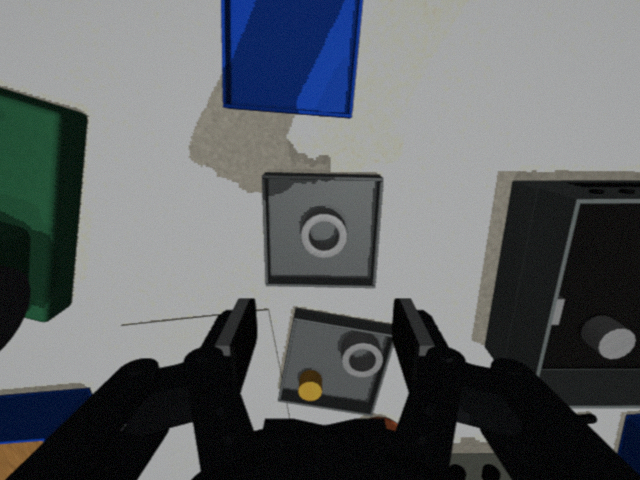

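View pics/top9.png

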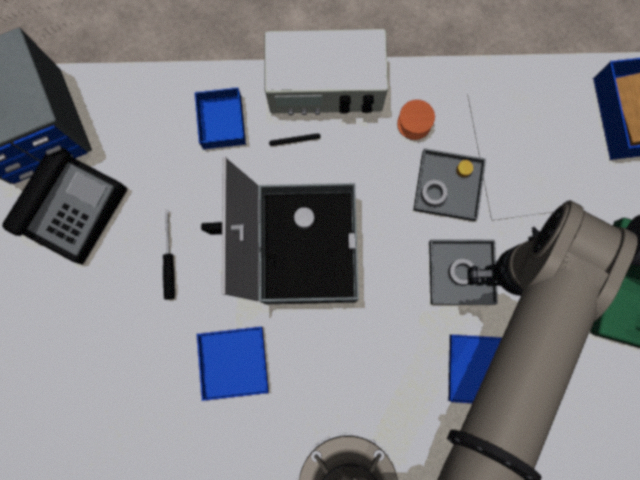

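View pics/side9.png

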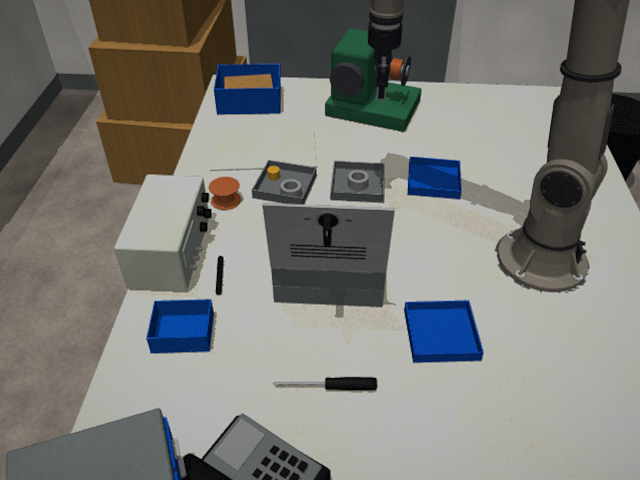

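```bash
python3 - <<'E'
from h import *
h=np.array([.501,.172,.1155])
for a in (90,95,98,100.3):
    Q=R.from_euler('x',-a,degrees=True)
    print(a,[proj("top",h+Q.apply([sx,-.205,.003])).round(1).tolist() for sx in(.12,-.12)])
workorder.close_job(); print(robot.current_time_s())
E
```

```text
90 [[245.2, 155.9], [244.6, 293.7]]
95 [[235.1, 156.3], [234.0, 294.0]]
98 [[229.1, 156.7], [227.8, 294.1]]
100.3 [[224.6, 157.0], [223.2, 294.3]]
the job is handed in; nothing more can be done
the job is handed in; nothing more can be done
```

The job is done and handed in at about 36 s of the 72 s allowed. The latch is turned, the lid is fully open, and the ring stands flat in the empty grey tray, released.

- **Latch and lid:** I turned the knob a quarter turn and lifted the lid by it to about 56°. From there I pushed it from the inside to its stop. The first push was cut short by an upward force of about 16 N, so I backed off, raised the fingers and pushed again. In the last top picture the lid's edge (columns 225–226) fits an angle of about 99–100°, against the stop at 100.3°. It was still there after the ring was moved.
- **Ring:** I took it from the -x half of the chamber. The grip read 54 mm against a 56 mm outside diameter, and it did not slip on the way. I lowered it until it touched the tray floor (4 N contact, tool 51 mm lower than at pickup, matching the floor heights) and then let go. The last pictures show it flat near the middle of the tray.
- **Other things:** The disc is still in the chamber. The parts in the other tray, the driver, the marker and the spool look unmoved. The gripper was clear of everything when I handed in.
- **Disagreements:** The two cameras' tray centres differed by about 6 mm. I aimed between them, nearer the top camera's, and the ring landed well inside. Their readings of the ring's x differed by 4 mm, which was within the width of the pads.

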